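# Shut and lock the filter cover of a bench dust extractor

### The arm

A 6-joint arm with a two-finger parallel gripper is mounted at the origin on a cart in front of the work surface, level with it; the furniture and walls round the work are solid. World frame = base frame: x ahead of the robot, y to its left, z up, the work surface at z = 0. Lengths are in mm, angles in rad, forces in N, time in s.
With the tool pointing down it reaches from about 300 to 775 mm from the base axis. Payload 14.6 kg.
Tool frame: the origin (TCP) lies on the centre line of the jaws, within the pads' length; the fingertips stand 11 mm ahead of it and the grasp point (between the pads) lies 8 mm behind it; x points along the fingers, y is the direction in which the jaws open and shut, and the axes are right-handed (so a half turn about x gives the same grasp; the last joint's range is limited). The gripper opens to 94 mm and grips with 3 to 60 N. Pads are 16 mm wide; open, the fingers measure 119 mm over their backs; the gripper's body (75 mm by 177 mm) begins 78 mm behind the grasp point.
Start: joints at [1.205, 0.3, 1.521, -0, 1.321, -0.067], TCP at [161.903, 525.62, 216.446] pointing down, gripper open.
Joint ranges: [-3.03, 3.03], [-0.79, 2.21], [0.23, 2.52], [-1.04, 4.18], [0, 3.07], [-2.55, 2.55]. Speed limits (rad/s): [2.22, 2.22, 2.57, 3.14, 3.14, 3.14].

### API

Orientations are given as [roll, pitch, yaw] about the fixed x, y, z axes, in that order (R = Rz(yaw) Ry(pitch) Rx(roll)).
In Python, from cell import manip gives the robot as it stands.
- The arm moves only by the shell command python3 -m handwheel 'ROWS' [OPENING] [FORCE]. ROWS is JSON, a list of rows, each a list of 2 entries, a list of its own where there are three numbers: the shift along the tool's x, y, z in mm, then the turn about the tool's x in rad. In form: [[[x, y, z], spin], ...]. A call has exactly 10 rows; each row shifts and turns the commanded pose from where the row before left it, along the tool's axes as they then stand; what a row does not reach is not made up. A row lasts 1/8 s, in which the tool goes at most 62.5 mm and 10.7 degrees, less where a joint would pass 70% of its speed; a pose out of reach is approached as far as the arm can. A call with a gripper value outside its range is refused whole. OPENING is the closure in counts, from 0 (fully open) to 255 (shut), set as the call begins (- or left out, the last holds). The fingers move at their own pace and stop on an object; FORCE is the grip in N (left out, the last holds). Time passes only in rows, so rows that do not move let the fingers close, or fill a call up. It gives the time, the measured TCP pose, the force and the opening at its end, in the units of the state.
- manip.read_state(): the state, without advancing time (a new reading comes with each control period).
- manip.camera(name): name is "scene" or "side" or "wrist"; returns a dict with "pixels" (480x640x3 uint8, red, green, blue), "z_map" (480x640 float32, mm along the optical axis (not along the pixel's ray), 0 where there is no reading), "mtx" (3x3 intrinsics, pixels), "xyz" and "orientation" of the camera in the world. Camera axes: x right, y up, looking along -z (the intrinsics and any distortion apply to the point x, -y, -z); pixel columns grow to the right and rows downward; lengths in mm; the calibration is good to about 2 mm. A picture is of the moment at which its call begins.
- manip.sign_off(): hands the job in, once; it reports no verdict.
Trained networks look in the newest picture that a camera, given by its name, has taken for a name from the list of things; names that differ only in an ending like _2 or _b are one class to them, and where a whole thing is asked for, a point or a joint stands for the part that bears it (a point fixed in the world has none). Each returns a list of dicts, best first, with "confidence" (0 to 1); they miss things now and then, are a little off and sometimes report something else, mostly with a low value. They report only what shows in the picture. A call takes as long as a camera call.
- manip.cut_out(target, camera): "region" (480x640 bool, what is visible of it) and "centre" ([column, row] in pixels, amid what is visible of it).
The state is a dict: "clock": time; "joints": joint angles; "qd": joint speeds; "effort": joint torques, N m; "eef_pos": TCP position; "eef_rot": TCP orientation; "wrist_force": force on the tool from outside, world axes, zero at the start; "moment": the same for the moment, N m; "finger_gap": finger opening in mm.
Only numpy, scipy, OpenCV 4.12 (cv2) and the standard library are available. Lean on these libraries where they do the work, as an engineer would, in place of code of your own. Each camera call takes 0.05 s, during which the arm holds its last target. There are 200 camera calls.

### The job

The filter of the bench dust extractor has been changed: press its hinged cover down from above, then set a fingertip in the slot of each of the two round fasteners and turn it clockwise a quarter turn to its stop, so that both are locked and the cover is drawn down flush. Only press and turn: do not lift the cover any further open, and leave the tools and other things on the bench lying where they are.

Things in the scene. Friction and masses are not known exactly. Their poses are not given: they have to be found in the camera images.
- extractor: grey sheet-metal bench dust extractor, fixed to the bench: filter box 250 mm deep (x), 320 mm wide (y), rim 85 mm high, with a motor hood 112 mm high and 90 mm deep behind it. Origin: centre of the underside of the filter box; x points from the robot's side to the hood, z up. The cover hinges along y on the back rim, at x = +125, z = 85 mm
- cover (a joint): opening angle of the cover, rad: 0 = flush shut, grows as its front edge rises. Stiff hinge: it stays where left. Two rubber buffers under the front corners keep a pressed and released cover 2 to 4 mm open in front (0.011 to 0.017 rad), low enough for the fasteners to catch; pressing it flush takes about 17 N and it springs back
- cover_press (a point): point on the cover's top face, on its centre line between the fasteners, 200 mm from the hinge; the cover is a 253x324x6 mm sheet whose front edge lies 53 mm further forward. Moves with the cover; cover shut: at [-75, 0, 91] mm in the extractor's frame. x points to the hinge, z out of the top face
- latch_left_slot (a point): left fastener: on its turning axis, level with the top of its metal disc, which is 77 mm across, flush in a black bezel ring 90 mm across, 16 mm above the cover. A slot 30 mm wide, 13 mm deep runs across the whole disc through its centre, ended by the bezel. z = axis, up; x along the slot, y across it, turning with the disc. Cover shut: at [-70, +95, 107] mm in the extractor's frame
- latch_right_slot (a point): right fastener: on its turning axis, level with the top of its metal disc, which is 77 mm across, flush in a black bezel ring 90 mm across, 16 mm above the cover. A slot 30 mm wide, 13 mm deep runs across the whole disc through its centre, ended by the bezel. z = axis, up; x along the slot, y across it, turning with the disc. Cover shut: at [-70, -95, 107] mm in the extractor's frame
- latch_left (a joint): left fastener, rad: 0 unlocked, slot front to back; grows clockwise seen from above; 1.571 locked, hard stop, slot parallel to the cover's front edge. Stiff, stays where left, needs 0.1 to 0.25 Nm; from about 0.9 to 1.25 its cam hooks under a wire in the box and draws the cover flush. Turned with the cover well up, the cam misses the wire and bars the cover from closing
- latch_right (a joint): right fastener, rad: 0 unlocked, slot front to back; grows clockwise seen from above; 1.571 locked, hard stop, slot parallel to the cover's front edge. Stiff, stays where left, needs 0.1 to 0.25 Nm; from about 0.9 to 1.25 its cam hooks under a wire in the box and draws the cover flush. Turned with the cover well up, the cam misses the wire and bars the cover from closing
- long_chisel: chisel with a brown wooden handle, about 185 mm long, lying in front of the extractor; a bystander, to be left alone; origin: centre of its underside
- short_chisel: chisel with a black handle, about 130 mm long, lying in front of the extractor, to the right; a bystander, to be left alone; origin: centre of its underside
- wax_tin: open round tin of wax, 61 mm across, 18 mm high, to the right of the extractor; a bystander, to be left alone; origin: centre of its underside
- pine_offcut: small pine offcut 75x51x18 mm, to the left of the extractor; a bystander, to be left alone; origin: centre of its underside
- sanding_block: paper-wrapped sanding block 93x87x34 mm, to the right of the extractor; a bystander, to be left alone; origin: centre of its underside
- tea_glass: glass tumbler with a little tea, 85 mm across, 90 mm high, near the left front of the bench; a bystander, to be left alone; origin: centre of its underside
- stone_box: dark wooden oilstone box 74x178x50 mm, at the left of the bench; a bystander, to be left alone; origin: centre of its underside

How it is judged:
By the outcome, as a careful person would: the job done as asked, in the order asked, and still so for the second after the job is handed in, with the robot touching nothing.
It also fails if it takes over 64 s, if anything falls off the work surface, if the arm or the gripper's body presses on something with over 40 N, if the wrist force passes 120 N, or if a joint passes its speed limit or range.

## Working session

There is one attempt and no reset: what is moved stays moved. The work goes in short steps, Python scripts to look and compute and a shell command to move; the robot and the scene stay as the last step left them, time stands still between calls to the robot, and variables do not carry over. Pictures are saved under pics/ and viewed, about 8 in all and at most 12, crops included, and the job is handed in when it is done.

```bash
ls; mkdir -p pics
cat > h.py <<'E'
import numpy as np, cv2
from scipy.spatial.transform import Rotation as R
from cell import manip
def shot(n,save=None):
    c=manip.camera(n)
    if save: cv2.imwrite(f'pics/{save}.png',c['pixels'][:,:,::-1])
    return c
def rot(c):
    o=np.array(c['orientation'],float)
    return R.from_euler('xyz',o) .as_matrix() if o.size==3 else o
def pts(c,u,v,z=None):
    u=np.asarray(u,float);v=np.asarray(v,float);K=np.array(c['mtx'])
    if z is None: z=c['z_map'][v.astype(int),u.astype(int)]
    x=(u-K[0,2])/K[0,0]*z; y=(v-K[1,2])/K[1,1]*z
    return np.stack([x,-y,-z],-1)@rot(c).T+np.array(c['xyz'])
E
python3 - <<'E'
from h import *
s=manip.read_state(); print({k:np.round(v,3).tolist() for k,v in s.items()})
for n in ('scene','side'):
    c=shot(n,n+'0'); print(n,c['mtx'],c['xyz'],c['orientation'],[k for k in c])
    for t in ('extractor','cover_press','latch_left_slot','latch_right_slot','latch_left','tea_glass','stone_box','long_chisel','sanding_block'):
        for d in manip.cut_out(t,n)[:2]:
            v,u=np.nonzero(d['region']); z=c['z_map'][v,u]; k=z>0
            p=pts(c,u[k],v[k])
            print(t,round(d['confidence'],2),np.round(d['centre']),len(u),np.round(np.median(p,0)),np.round(np.percentile(p,[2,98],axis=0)).tolist())
E
```

```text
pics
{'clock': 0.0, 'joints': [1.205, 0.3, 1.522, -0.0, 1.321, -0.067], 'qd': [-0.0, -0.002, 0.001, 0.0, 0.001, 0.001], 'effort': [-0.002, -53.18, -35.273, 0.071, 0.024, -0.0], 'eef_pos': [161.821, 525.384, 215.87], 'eef_rot': [-1.636, 1.57, -1.934], 'wrist_force': [-0.231, -0.152, -1.077], 'moment': [0.026, -0.016, 0.042], 'finger_gap': 94.055}
scene [[486.92769196   0.         322.4183847 ]
 [  0.         486.92769196 240.80876644]
 [  0.           0.           1.        ]] [ -46.84378782 -776.25943787  737.49211223] [ 1.00228315  0.00509648 -0.58948944] ['pixels', 'z_map', 'mtx', 'xyz', 'orientation']
extractor 0.94 [351. 232.] 12981 [588.  45. 100.] [[465.0, -47.0, 14.0], [798.0, 283.0, 153.0]]
cover_press 0.86 [335. 217.] 5108 [582.  96. 126.] [[473.0, -39.0, 95.0], [724.0, 272.0, 157.0]]
latch_left_slot 0.61 [304. 191.] 240 [555. 237. 148.] [[525.0, 187.0, 133.0], [589.0, 259.0, 157.0]]
latch_left_slot 0.16 [337. 222.] 343 [532.  50. 148.] [[499.0, 2.0, 132.0], [567.0, 72.0, 158.0]]
latch_right_slot 0.57 [336. 226.] 308 [533.  51. 148.] [[505.0, 2.0, 132.0], [566.0, 72.0, 157.0
[... 1211 characters left out ...]
130.0], [559.0, 73.0, 155.0]]
latch_right_slot 0.15 [276. 265.] 623 [553. 217. 146.] [[522.0, 193.0, 129.0], [584.0, 262.0, 156.0]]
latch_left 0.88 [274. 268.] 640 [554. 217. 145.] [[522.0, 195.0, 129.0], [586.0, 263.0, 155.0]]
latch_left 0.56 [264. 260.] 21177 [601. 195. 105.] [[469.0, -19.0, 12.0], [807.0, 296.0, 152.0]]
tea_glass 0.57 [347. 394.] 3375 [355. 371.  51.] [[314.0, 339.0, 10.0], [395.0, 422.0, 90.0]]
stone_box 0.9 [241. 427.] 5138 [492. 496.  50.] [[446.0, 394.0, 12.0], [545.0, 564.0, 52.0]]
stone_box 0.56 [274. 266.] 631 [554. 217. 145.] [[522.0, 193.0, 129.0], [585.0, 262.0, 155.0]]
long_chisel 0.72 [345. 337.] 566 [414. 229.  18.] [[396.0, 105.0, 6.0], [443.0, 281.0, 23.0]]
```

Run:
```python
from h import *
P=[];L={}
for n in ('scene','side'):
    c=shot(n,n+'1')
    d=manip.cut_out('cover_press',n)[0]
    v,u=np.nonzero(cv2.erode(d['region'].astype(np.uint8),np.ones((3,3)))); k=c['z_map'][v,u]>0
    p=pts(c,u[k],v[k]);
    # ransac plane
    rng=np.random.default_rng(0);best=None
    for _ in range(500):
        a=p[rng.choice(len(p),3,False)];m=np.cross(a[1]-a[0],a[2]-a[0]);l=np.linalg.norm(m)
        if l<1000: continue
        m/=l; m*=np.sign(m[2]); i=abs((p-a[0])@m)<2.5
        if m[2]>.9 and (best is None or i.sum()>best.sum()): best=i
    q=p[best];c0=q.mean(0);m=np.linalg.svd(q-c0,full_matrices=False)[2][2];m*=np.sign(m[2])
    print(n,'plane',len(p),best.sum(),m,'tilt',np.arccos(m[2]),'yaw',np.arctan2(-m[1],-m[0]),'c',c0)
    h=(p-c0)@m
    rect=cv2.minAreaRect(p[abs(h)<25][:,:2].astype(np.float32)); print('rect',rect)
    for s in('latch_left_slot','latch_right_slot'):
        d=manip.cut_out(s,n)[0]; v,u=np.nonzero(d['region']);k=c['z_map'][v,u]>0
        t=pts(c,u[k],v[k]); hh=(t-c0)@m; t=t[hh>8]; r=cv2.minEnclosingCircle(t[:,:2].astype(np.float32))
        print(s,d['confidence'],np.percentile(hh,[5,50,95]).round(1),r, cv2.minAreaRect(t[:,:2].astype(np.float32)))
a=cv2.imread('pics/scene1.png')[150:310,220:480];b=cv2.imread('pics/side1.png')[140:440,180:440]
a=cv2.resize(a,None,fx=1.55,fy=1.55,interpolation=3)
b=cv2.resize(b,None,fx=1.5,fy=1.5,interpolation=3)
H=max(a.shape[0],b.shape[0]);o=np.zeros((H,a.shape[1]+b.shape[1],3),np.uint8);o[:a.shape[0],:a.shape[1]]=a;o[:b.shape[0],a.shape[1]:]=b
cv2.imwrite('pics/v1.png',o);print(o.shape)
```

```text
scene plane 4776 3550 [ 0.20922012 -0.02858756  0.97745061] tilt 0.21276583426478005 yaw 3.0057949142826765 c [603.77798239  97.52099346 120.72984833]
rect ((600.8145141601562, 118.48942565917969), (324.7251892089844, 244.53274536132812), 82.9016342163086)
latch_left_slot 0.75 [ 4.7 15.  16.9] ((553.5747680664062, 223.63046264648438), 43.43784713745117) ((553.772705078125, 222.17410278320312), (83.83865356445312, 69.97126770019531), 64.77548217773438)
latch_right_slot 0.81 [ 3.2 15.  17.2] ((529.6590576171875, 34.48390197753906), 42.04719161987305) ((531.96875, 36.560001373291016), (72.14028930664062, 74.5385971069336), 18.877399444580078)
side plane 8884 6853 [ 0.21270249 -0.02612638  0.97676766] tilt 0.2159761925042599 yaw 3.01937422872616 c [606.27768358 150.72091896 119.2445507 ]
rect ((602.4112548828125, 129.06736755371094), (319.46661376953125, 244.2354736328125), 82.6869125366211)
latch_left_slot 0.77 [ 2.1 14.7 16.9] ((553.10888671875, 226.8746795654297), 39.632606506347656) ((550.87548828125, 228.67974853515625), (75.06840515136719, 70.71121215820312), 71.5903091430664)
latch_right_slot 0.92 [ 2.1 14.6 16.7] ((530.74951171875, 39.549076080322266), 37.17400360107422) ((529.0324096679688, 39.6652946472168), (68.63397216796875, 64.14134216308594), 84.00762176513672)
(450, 793, 3)
```

View pics/v1.png

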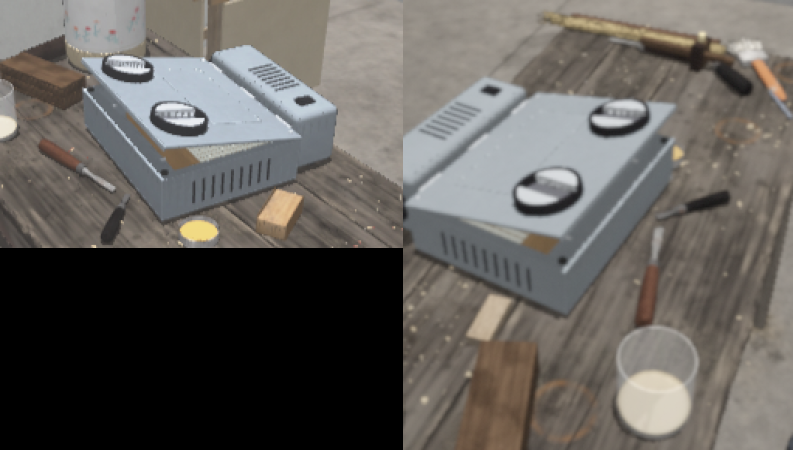

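```bash
cat >> h.py <<'E'
EY=-0.123; HX=np.array([726.,108.7]); 
def ext(x,y,z): # extractor frame -> world
    c,s=np.cos(EY),np.sin(EY); d=np.array([x-125,y]); return np.array([HX[0]+c*d[0]-s*d[1],HX[1]+s*d[0]+c*d[1],z])
def plan(tip,slot=None):
    "tool-frame shift to put the fingertips at tip; spin options to put jaw axis along world angle slot"
    s=manip.read_state(); M=R.from_euler('xyz',s['eef_rot']).as_matrix(); p=np.array(s['eef_pos'])
    print('axes x,y',M[:,0].round(3),M[:,1].round(3),'tip',(p+11*M[:,0]).round(1),'j',np.round(s['joints'],2),'F',np.round(s['wrist_force'],1),'gap',s['finger_gap'],'t',s['clock'])
    print('shift',(M.T@(np.array(tip)-p-11*M[:,0])).round(1))
    if slot is not None:
        a=np.arctan2(M[1,1],M[0,1]); d=a-slot; print('spin',[round((d+k*np.pi+np.pi/2)%np.pi-np.pi/2,3) for k in (0,)])
E
python3 - <<'E'
from h import *
print(ext(-75,0,91),ext(-70,95,107),ext(-70,-95,107))
plan(ext(-75,0,91)+[0,0,105],EY)
E
```

```text
[527.51099357 133.238018    91.        ] [544.12877729 226.90684561 107.        ] [520.81766018  38.3422895  107.        ]
axes x,y [-0.  0. -1.] [0.294 0.956 0.   ] tip [161.9 525.6 205.5] j [ 1.21  0.3   1.52  0.    1.32 -0.07] F [-0.1 -0.4  0.5] gap 94.08198435822705 t 1.4
shift [   9.5 -267.4  464.9]
spin [np.float64(1.395)]
```

```bash
python3 -m handwheel '[[[0,-26.7,46.5],0],[[0,-26.7,46.5],0],[[0,-26.7,46.5],0],[[0,-26.7,46.5],0],[[0,-26.7,46.5],0],[[0,-26.7,46.5],0],[[0,-26.7,46.5],0],[[0,-26.7,46.5],0],[[0,-26.7,46.5],0],[[0,-26.7,46.5],0]]' 255 20
python3 -m handwheel '[[[2,0,0],0.174],[[2,0,0],0.174],[[2,0,0],0.174],[[2,0,0],0.174],[[2,0,0],0.174],[[0,0,0],0.174],[[0,0,0],0.174],[[0,0,0],0.174],[[0,0,0],0],[[0,0,0],0]]'
python3 - <<'E'
from h import *
plan(ext(-75,0,91),EY)
c=shot('wrist','w1');print(c['xyz'],c['orientation'],c['mtx'])
E
```

```text
clock: 2.65
eef_pos: [528.8, 132.1, 216.6]
eef_rot: [0.554, 1.57, 0.256]
wrist_force: [0.7, 0.2, 0.0]
finger_gap: 0.9
clock: 3.9
eef_pos: [527.7, 133.6, 206.4]
eef_rot: [-2.366, 1.571, 2.231]
wrist_force: [-0.2, 0.2, 0.3]
finger_gap: 0.1
axes x,y [-0.  0. -1.] [ 0.993 -0.116 -0.   ] tip [527.7 133.6 195.4] j [0.18 0.3  1.55 0.   1.3  0.3 ] F [-0.2  0.2  0.3] gap 0.14071821171519042 t 3.9
shift [ 1.044e+02 -1.000e-01  4.000e-01]
spin [np.float64(0.007)]
[536.09500675 208.73475457 373.6630215 ] [-2.57793939e-01  1.70092070e-04 -1.17375032e-01] [[424.73301316   0.         324.65826591]
 [  0.         424.73301316 241.28522947]
 [  0.           0.           1.        ]]
```

View pics/w1.png

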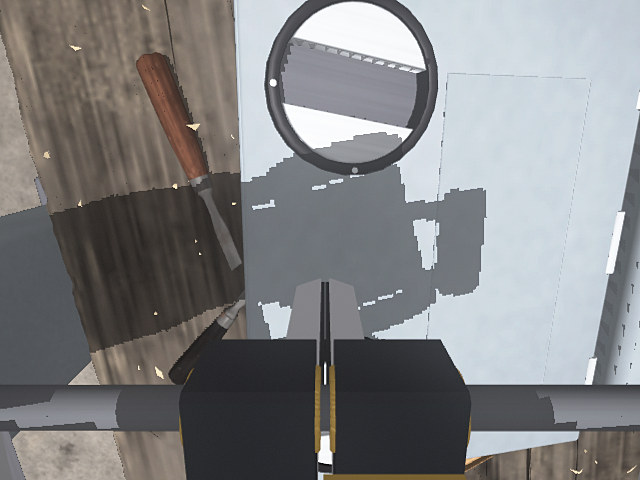

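```bash
python3 -m handwheel '[[[20,0,0],0],[[16,0,0],0],[[10,0,0],0],[[8,0,0],0],[[8,0,0],0],[[8,0,0],0],[[8,0,0],0],[[8,0,0],0],[[7,0,0],0],[[6,0,0],0]]'
python3 -c "
from h import *
plan(ext(-75,0,91),EY)"
```

```text
clock: 5.2
eef_pos: [527.7, 133.6, 107.0]
eef_rot: [-1.319, 1.571, -3.01]
wrist_force: [-0.6, 0.3, 0.8]
finger_gap: 0.7
axes x,y [-0. -0. -1.] [ 0.993 -0.12  -0.   ] tip [527.7 133.6  96. ] j [0.18 0.4  1.65 0.   1.09 0.3 ] F [-0.6  0.3  0.8] gap 0.6787576235031185 t 5.2
shift [ 5.  -0.1  0.4]
spin [np.float64(0.003)]
```

```bash
python3 -m handwheel '[[[1,0,0],0],[[1,0,0],0],[[1,0,0],0],[[0.5,0,0],0],[[0.5,0,0],0],[[0.5,0,0],0],[[0.5,0,0],0],[[0,0,0],0],[[0,0,0],0],[[0,0,0],0]]'
```

```text
clock: 6.45
eef_pos: [527.8, 133.6, 103.3]
eef_rot: [1.867, 1.57, 0.176]
wrist_force: [-5.0, -0.8, 10.8]
finger_gap: 0.6
```

```bash
python3 -m handwheel '[[[0.5,0,0],0],[[0.5,0,0],0],[[0.5,0,0],0],[[0.5,0,0],0],[[0.5,0,0],0],[[0,0,0],0],[[0,0,0],0],[[0,0,0],0],[[0,0,0],0],[[0,0,0],0]]'
```

```text
clock: 7.7
eef_pos: [527.8, 133.6, 102.0]
eef_rot: [1.841, 1.57, 0.15]
wrist_force: [-12.8, -2.6, 24.3]
finger_gap: 0.6
```

```bash
python3 -m handwheel '[[[-10,0,0],0],[[-15,0,0],0],[[-20,0,0],0],[[-20,0,0],0],[[-15,0,0],0],[[-10,0,0],0],[[0,0,0],0],[[0,0,0],0],[[0,0,0],0],[[0,0,0],0]]'
cat > m.py <<'E'
from h import *
import sys
def slot(n,name,ztop=109.5):
    c=shot(n,sys.argv[1]+n)
    ds=manip.cut_out(name,n)
    if not ds: print(n,'none');return
    ctr=ext(-70,95 if 'left' in name else -95,ztop)
    # all pixels: rays -> points from depth near the latch
    v,u=np.mgrid[0:480,0:640];v=v.ravel();u=u.ravel();k=c['z_map'][v,u]>0
    p=pts(c,u[k],v[k]); uu=u[k];vv=v[k]
    near=np.hypot(*(p[:,:2]-ctr[:2]).T)<55; p=p[near];uu=uu[near];vv=vv[near]
    col=c['pixels'][vv,uu].astype(int)
    top=abs(p[:,2]-ztop)<5
    bez=top&(col.max(1)<75); 
    print(n,name,ds[0]['confidence'],'top z',np.median(p[top][:,2]),'n',len(p),bez.sum())
    if bez.sum()>20:
        r=cv2.minAreaRect(p[bez][:,:2].astype(np.float32)); e=cv2.minEnclosingCircle(p[bez][:,:2].astype(np.float32)); print(' bezel',np.round(r[0],1),np.round(r[1],1),'circ',np.round(e[0],1),round(e[1],1),'expected',ctr.round(1))
    lo=(p[:,2]<ztop-8)&(np.hypot(*(p[:,:2]-ctr[:2]).T)<36)
    if lo.sum()>20:
        q=p[lo][:,:2].astype(np.float32); r=cv2.minAreaRect(q); print(' slot floor z',np.median(p[lo][:,2]),'n',lo.sum(),'rect',np.round(r[0],1),np.round(r[1],1),round(r[2],1), 'pca',[round(float(x),3) for x in np.arctan2(*np.linalg.svd(q-q.mean(0),full_matrices=False)[2][0][::-1][:2]).ravel()])
for n in ('wrist','side','scene'):
    for s in ('latch_left_slot','latch_right_slot'): slot(n,s)
E
python3 m.py a
```

```text
clock: 8.95
eef_pos: [527.6, 133.6, 189.6]
eef_rot: [-1.305, 1.57, -2.996]
wrist_force: [0.3, 0.3, -0.7]
finger_gap: 0.2
wrist latch_left_slot 0.93 top z 108.50160455749078 n 28407 188
 bezel [547.8 232. ] [81.  88.2] circ [546.  229.4] 44.6 expected [544.1 226.9 109.5]
 slot floor z 95.51323317898766 n 6604 rect [545.  229.6] [29.9 71.8] 72.9 pca [-0.296]
wrist latch_right_slot 0.45 top z 108.48869297007789 n 1091 103
 bezel [530.3  40.1] [88.6 32.1] circ [521.   41.7] 44.6 expected [520.8  38.3 109.5]
 slot floor z 95.63888449101344 n 30 rect [516.1  43.9] [12.5  0.7] 83.1 pca [1.448]
side latch_left_slot 0.87 top z 109.50592408629188 n 3430 180
 bezel [545.8 230.9] [81.8 87.7] circ [544.6 229.3] 45.4 expected [544.1 226.9 109.5]
 slot floor z 96.9504519481091 n 268 rect [546.7 222.7] [23.6 64.5] 72.8 pca [2.857]
side latch_right_slot 0.79 top z 109.61238801258861 n 1582 104
 bezel [524.2  60.3] [52.6 82.9] circ [520.3  45.6] 42.6 expected [520.8  38.3 109.5]
 slot floor z 97.09114758386278 n 154 rect [522.4  30.6] [20.4 62.6] 82.2 pca [2.995]
scene latch_left_slot 0.51 top z 111.2280747098095 n 830 106
 bezel [542.8 221.4] [83.4 85.4] circ [547.1 225.9] 49.3 expected [544.1 226.9 109.5]
 slot floor z 99.56713262709263 n 45 rect [549.8 240.8] [14.  63.2] 76.5 pca [2.847]
scene latch_right_slot 0.69 top z 111.25225888805551 n 2299 122
 bezel [516.9  32.2] [80.7 84.5] circ [520.3  34.5] 44.2 expected [520.8  38.3 109.5]
 slot floor z 98.87612469039584 n 84 rect [525.2  47.9] [17.  63.2] 81.8 pca [2.937]
```

```bash
python3 -c "
import cv2,numpy as np
a=cv2.imread('pics/awrist.png');b=cv2.imread('pics/aside.png')[140:300,200:400];c=cv2.imread('pics/ascene.png')[150:270,260:420]
o=np.zeros((560,800,3),np.uint8);o[:300,:400]=cv2.resize(a,(400,300));o[:320,400:800]=cv2.resize(b,(400,320));o[320:560,:320]=cv2.resize(c,(320,240));cv2.imwrite('pics/v2.png',o)"
```

```text
(no output)
```

View pics/v2.png

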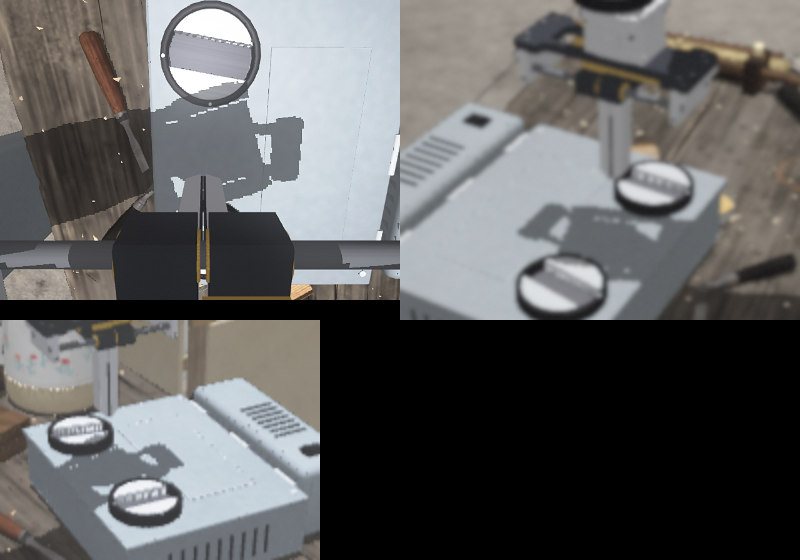

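```bash
python3 -c "
from h import *
plan([544.6,228.5,99],-0.296)"
```

```text
axes x,y [ 0.  0. -1.] [ 0.993 -0.12   0.   ] tip [527.7 133.6 179. ] j [ 0.18  0.31  1.57 -0.    1.26  0.3 ] F [ 0.5 -0.   0.4] gap 0.5874791208121191 t 9.55
shift [ 80.    5.4 -96.3]
spin [np.float64(0.176)]
```

```bash
python3 -m handwheel '[[[0,1,-16],0],[[0,1,-20],0],[[0,1,-20],0],[[0,1,-20],0],[[0,1,-15],0],[[0,0.4,-5.3],0],[[0,0,0],0.176],[[10,0,0],0],[[15,0,0],0],[[15,0,0],0]]' 152 20
python3 - <<'E'
from h import *
plan([544.6,228.5,99],-0.296)
shot('wrist','b')
E
```

```text
clock: 10.8
eef_pos: [544.4, 228.3, 148.4]
eef_rot: [-0.88, 1.57, -2.745]
wrist_force: [0.7, 0.8, 1.3]
finger_gap: 37.8
axes x,y [-0.001 -0.    -1.   ] [ 0.957 -0.29  -0.001] tip [544.3 228.2 137.4] j [ 0.34  0.45  1.48 -0.    1.21  0.63] F [0.7 0.8 1.3] gap 37.81796677786143 t 10.8
shift [38.4  0.2 -0.3]
spin [np.float64(0.002)]
```

View pics/b.png

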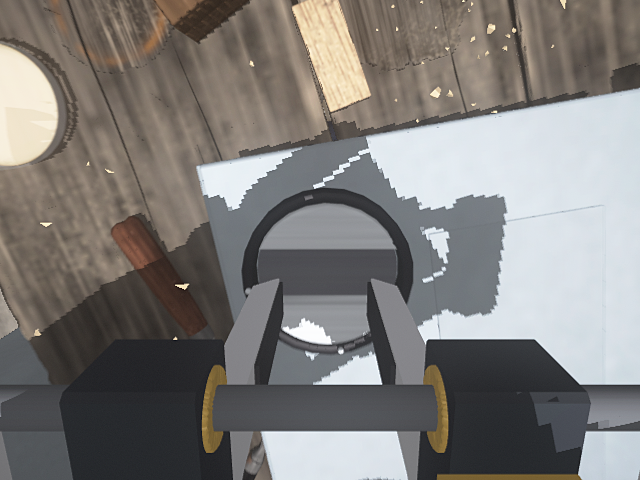

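```bash
python3 -m handwheel '[[[10,0,0],0],[[8,0,0],0],[[6,0,0],0],[[5,0,0],0],[[4,0,0],0],[[3,0,0],0],[[2.4,0,0],0],[[0,0,0],0],[[0,0,0],0],[[0,0,0],0]]'; python3 -c "
from h import *
plan([544.6,228.5,99],-0.296)"
```

```text
clock: 12.1
eef_pos: [544.6, 228.6, 111.7]
eef_rot: [2.235, 1.571, 0.368]
wrist_force: [-0.1, -0.5, -0.9]
finger_gap: 38.1
axes x,y [ 0.  0. -1.] [ 0.957 -0.292  0.   ] tip [544.6 228.6 100.7] j [0.34 0.49 1.51 0.   1.14 0.63] F [-0.1 -0.5 -0.9] gap 38.05701865889946 t 12.1
shift [ 1.7 -0.   0.1]
spin [np.float64(0.0)]
```

```bash
python3 -m handwheel '[[[1.5,0,0],0.1],[[0,0,0],0.13],[[0,0,0],0.13],[[0,0,0],0.13],[[0,0,0],0.13],[[0,0,0],0.13],[[0,0,0],0.13],[[0,0,0],0.13],[[0,0,0],0.13],[[0,0,0],0]]'; python3 -c "
from h import *
plan([544.6,228.5,99],-1.694); print(manip.read_state()['moment'])"
```

```text
clock: 13.35
eef_pos: [544.8, 228.6, 110.1]
eef_rot: [-2.718, 1.57, 0.559]
wrist_force: [2.4, 1.5, -0.8]
finger_gap: 37.8
axes x,y [ 0.  0. -1.] [ 0.135 -0.991 -0.   ] tip [544.8 228.7  99.1] j [0.34 0.49 1.51 0.   1.14 1.77] F [ 2.4  1.5 -0.8] gap 37.841585191322295 t 13.35
shift [0.1 0.1 0.2]
spin [np.float64(0.259)]
[ 0.23714378 -0.13428217  0.07806399]
```

```bash
python3 -m handwheel '[[[0,0,0],0.08],[[0,0,0],0.08],[[0,0,0],0.08],[[0,0,0],0.08],[[0,0,0],0.05],[[0,0,0],0.04],[[0,0,0],0],[[0,0,0],0],[[0,0,0],0],[[0,0,0],0]]'; python3 -c "
from h import *
plan([544.6,228.5,99],-1.694); print(manip.read_state()['moment'])"
```

```text
clock: 14.6
eef_pos: [544.7, 228.6, 110.2]
eef_rot: [-2.277, 1.57, 0.59]
wrist_force: [4.5, 2.0, -0.1]
finger_gap: 37.7
axes x,y [ 0.  0. -1.] [-0.271 -0.963 -0.   ] tip [544.7 228.6  99.2] j [0.34 0.49 1.51 0.   1.14 2.18] F [ 4.5  2.  -0.1] gap 37.7019189613193 t 14.6
shift [0.2 0.2 0.1]
spin [np.float64(-0.151)]
[ 0.5250964  -0.66841174  0.05849895]
```

```bash
python3 -m handwheel '[[[0,0,0],0.03],[[0,0,0],0.03],[[0,0,0],0.03],[[0,0,0],0.02],[[0,0,0],0.0],[[0,0,0],0.0],[[0,0,0],0],[[0,0,0],0],[[0,0,0],0],[[0,0,0],0]]'; python3 -c "
from h import *
plan([544.6,228.5,99],-1.694); print(manip.read_state()['moment'])"
```

```text
clock: 15.85
eef_pos: [545.2, 228.4, 110.2]
eef_rot: [-2.952, 1.569, -0.194]
wrist_force: [8.7, 0.4, -1.9]
finger_gap: 38.2
axes x,y [ 0.002 -0.    -1.   ] [-0.375 -0.927 -0.   ] tip [545.2 228.3  99.2] j [ 0.34  0.49  1.51 -0.    1.14  2.29] F [ 8.7  0.4 -1.9] gap 38.17264714625338 t 15.85
shift [0.2 0.1 0.6]
spin [np.float64(-0.261)]
[ 0.21576857 -1.45901292  0.77060456]
```

```bash
python3 -m handwheel '[[[0,0,0],-0.13],[[0,0,0],-0.13],[[-5,0,0],0],[[-10,0,0],0],[[-15,0,0],0],[[-20,0,0],0],[[-10,0,0],0],[[0,0,0],-0.18],[[0,0,0],-0.18],[[0,0,0],-0.18]]'; python3 m.py c | grep -A2 latch_left; python3 -c "
from h import *
plan([521,39,99],-0.14)"
```

```text
clock: 17.1
eef_pos: [544.5, 228.5, 170.3]
eef_rot: [0.367, 1.571, -2.354]
wrist_force: [-0.8, 0.2, 0.1]
finger_gap: 37.9
side latch_left_slot 0.98 top z 108.12678114994753 n 5495 236
 bezel [542.5 231.6] [86.8 86.6] circ [545.4 230.6] 45.6 expected [544.1 226.9 109.5]
 slot floor z 95.27612351221353 n 291 rect [549.3 223.8] [66.4 25.2] 80.2 pca [1.402]
--
scene latch_left_slot 0.67 top z 110.04080487556354 n 3017 125
 bezel [543.  224.5] [83.3 89.7] circ [545.2 224.5] 46.6 expected [544.1 226.9 109.5]
 slot floor z 97.57759784179314 n 81 rect [552.5 234.3] [54.6 23.2] 82.4 pca [-1.647]
axes x,y [-0. -0. -1.] [ 0.402 -0.915  0.   ] tip [544.6 228.5 159.1] j [ 0.34  0.43  1.46 -0.    1.26  1.49] F [ 0.3  0.6 -0.1] gap 37.85716595731618 t 17.7
shift [ 60.1 164.   97.9]
spin [np.float64(-1.017)]
```

View pics/cwrist.png

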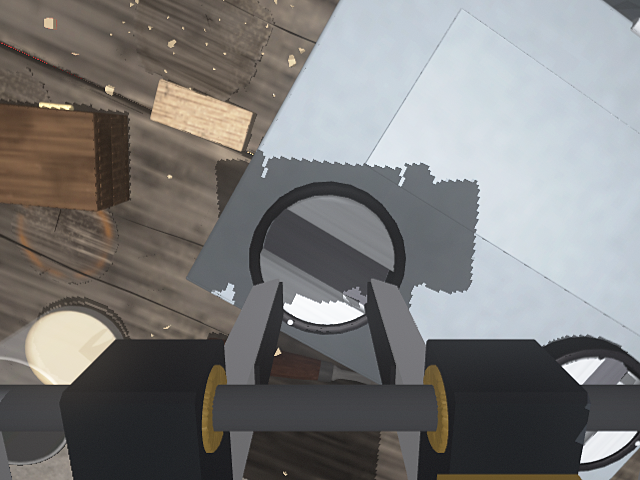

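```bash
python3 -m handwheel '[[[0,35,20],0],[[0,45,27],0],[[0,45,27],0],[[0,39,23.9],0],[[3,0,0],-0.17],[[4,0,0],-0.17],[[4,0,0],-0.17],[[4,0,0],-0.17],[[3,0,0],-0.17],[[2,0,0],-0.167]]'; python3 m.py d | grep -A2 latch_right; python3 -c "
from h import *
plan([521,39,99],-0.14)"
```

```text
clock: 18.95
eef_pos: [521.1, 39.0, 149.9]
eef_rot: [-1.261, 1.571, -2.965]
wrist_force: [0.1, -0.1, 0.3]
finger_gap: 37.9
wrist latch_right_slot 0.6 top z 107.09785704841057 n 87731 4183
 bezel [522.4  41.7] [86.1 89.2] circ [521.4  41.1] 44.9 expected [520.8  38.3 109.5]
 slot floor z 94.11976933027967 n 5717 rect [520.9  38.8] [27.9 71.8] 80.3 pca [-0.161]
--
side latch_right_slot 0.66 top z 108.10762332084352 n 4832 155
 bezel [521.   52.4] [68.6 86.1] circ [521.7  42.8] 45.2 expected [520.8  38.3 109.5]
 slot floor z 96.02329542548716 n 173 rect [521.8  31.5] [19.3 65.8] 80.4 pca [2.991]
--
scene latch_right_slot 0.75 top z 110.00182039520905 n 3774 143
 bezel [520.4  34.7] [85.9 86.4] circ [521.   36.1] 45.6 expected [520.8  38.3 109.5]
 slot floor z 97.75346598339445 n 103 rect [524.6  47.2] [18.2 65.1] 79.3 pca [2.952]
axes x,y [ 0.  0. -1.] [ 0.99  -0.139  0.   ] tip [521.1  39.  139.1] j [0.   0.3  1.68 0.   1.16 0.14] F [ 1.5  0.1 -0.5] gap 38.1444643557925 t 19.55
shift [40.1 -0.1  0. ]
spin [np.float64(0.0)]
```

View pics/dwrist.png

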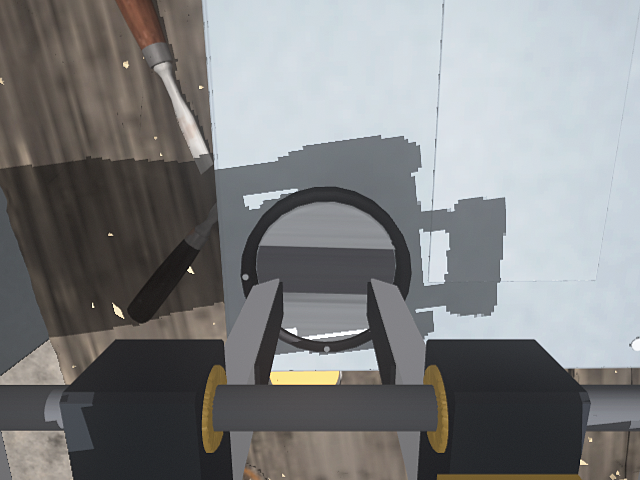

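```bash
python3 -m handwheel '[[[10,0,0],0.025],[[8,0,0],0],[[6,0,0],0],[[5,0,0],0],[[4,0,0],0],[[4,0,0],0],[[3.5,0,0],0],[[0,0,0],0],[[0,0,0],0],[[0,0,0],0]]'
python3 -m handwheel '[[[0,0,0],0.1],[[0,0,0],0.13],[[0,0,0],0.13],[[0,0,0],0.13],[[0,0,0],0.13],[[0,0,0],0.13],[[0,0,0],0.13],[[0,0,0],0.13],[[0,0,0],0.13],[[0,0,0],0]]'; python3 -c "
from h import *
plan([521,39,99],-1.694); print(manip.read_state()['moment'])"
```

```text
clock: 20.8
eef_pos: [521.2, 39.0, 109.7]
eef_rot: [1.731, 1.571, -0.004]
wrist_force: [0.6, -0.1, 0.2]
finger_gap: 38.2
clock: 22.05
eef_pos: [521.2, 39.1, 109.7]
eef_rot: [-3.07, 1.57, 0.339]
wrist_force: [0.1, 0.8, -0.4]
finger_gap: 37.6
axes x,y [ 0.  0. -1.] [ 0.264 -0.964 -0.   ] tip [521.2  39.1  98.7] j [0.   0.36 1.71 0.   1.07 1.31] F [ 0.1  0.8 -0.4] gap 37.64071438320507 t 22.05
shift [-0.3  0.   0.2]
spin [np.float64(0.391)]
[0.05952546 0.11569625 0.0336099 ]
```

```bash
python3 -m handwheel '[[[0,0,0],0.1],[[0,0,0],0.1],[[0,0,0],0.1],[[0,0,0],0.1],[[0,0,0],0.08],[[0,0,0],0.04],[[0,0,0],0.03],[[0,0,0],0.03],[[0,0,0],0],[[0,0,0],0]]'; python3 -c "
from h import *
plan([521,39,99],-1.694); print(manip.read_state()['moment'])"
```

```text
clock: 23.3
eef_pos: [521.2, 39.0, 109.6]
eef_rot: [-2.665, 1.57, 0.164]
wrist_force: [3.5, 1.1, -1.5]
finger_gap: 38.0
axes x,y [ 0.  0. -1.] [-0.307 -0.952 -0.   ] tip [521.2  39.   98.6] j [0.   0.36 1.71 0.   1.07 1.89] F [ 3.5  1.1 -1.5] gap 38.019151971052366 t 23.3
shift [-0.4  0.1  0.2]
spin [np.float64(-0.189)]
[ 0.26542421 -0.59065776  0.04818148]
```

```bash
python3 -m handwheel '[[[0,0,0],0.02],[[0,0,0],0.02],[[0,0,0],0.02],[[0,0,0],0.02],[[0,0,0],0.0],[[0,0,0],0.0],[[0,0,0],0],[[0,0,0],0],[[0,0,0],0],[[0,0,0],0]]'; python3 -c "
from h import *
plan([521,39,99],-1.694); print(manip.read_state()['moment'])"
```

```text
clock: 24.55
eef_pos: [521.3, 38.9, 109.6]
eef_rot: [2.871, 1.57, -0.663]
wrist_force: [5.6, 0.1, -1.9]
finger_gap: 38.0
axes x,y [ 0.001 -0.001 -1.   ] [-0.383 -0.924  0.   ] tip [521.3  38.9  98.6] j [ 0.    0.36  1.71 -0.    1.07  1.97] F [ 5.6  0.1 -1.9] gap 37.95474679113139 t 24.55
shift [-0.4  0.   0.3]
spin [np.float64(-0.269)]
[ 0.12668778 -0.97016506  1.00030161]
```

```bash
python3 -m handwheel '[[[0,0,0],-0.13],[[0,0,0],-0.14],[[-5,0,0],0],[[-10,0,0],0],[[-20,0,0],0],[[-30,0,0],0],[[-30,0,0],0],[[-20,0,0],0],[[0,0,0],0],[[0,0,0],0]]'; python3 m.py e; python3 -c "
from h import *
plan([521,39,99],-1.694)"
```

```text
clock: 25.8
eef_pos: [520.7, 39.0, 223.8]
eef_rot: [0.135, 1.57, -3.131]
wrist_force: [0.2, -0.6, 0.2]
finger_gap: 38.0
wrist latch_left_slot 0.81 top z 106.6332182414568 n 17177 1521
 bezel [544.5 224. ] [80.  88.7] circ [545.4 228.7] 45.0 expected [544.1 226.9 109.5]
 slot floor z 93.67928579961892 n 3581 rect [543.8 229.4] [67.1 28.3] 82.6 pca [-1.709]
wrist latch_right_slot 0.68 top z 106.795998314169 n 80926 2626
 bezel [522.   40.5] [88.6 88. ] circ [521.3  40.8] 44.9 expected [520.8  38.3 109.5]
 slot floor z 93.78559545326198 n 3825 rect [519.1  38.5] [71.9 28. ] 83.1 pca [-1.697]
side latch_left_slot 0.89 top z 107.90644360767823 n 1980 136
 bezel [533.5 234.8] [88.3 64.7] circ [543.7 231.6] 44.2 expected [544.1 226.9 109.5]
 slot floor z 95.33686156967946 n 296 rect [549.5 224.1] [67.  24.3] 82.9 pca [1.402]
side latch_right_slot 0.72 top z 107.96945851158353 n 4705 160
 bezel [522.9  45. ] [80.8 88.7] circ [519.5  41.1] 46.0 expected [520.8  38.3 109.5]
 slot floor z 95.4465232287198 n 186 rect [525.4  34.6] [64.7 24.7] 81.2 pca [1.414]
scene none
scene latch_right_slot 0.79 top z 109.74107951581169 n 3668 148
 bezel [520.8  34.7] [84.2 86.5] circ [520.2  35.7] 45.6 expected [520.8  38.3 109.5]
 slot floor z 97.5777472849503 n 122 rect [528.3  43.7] [54.6 24.7] 80.9 pca [-1.644]
axes x,y [-0. -0. -1.] [-0.123 -0.992  0.   ] tip [521.1  39.  213.5] j [ 0.    0.23  1.59 -0.    1.32  1.7 ] F [ 0.4  0.1 -0.1] gap 38.451507644590286 t 26.4
shift [1.145e+02 0.000e+00 1.000e-01]
spin [np.float64(-0.0)]
```

View pics/ewrist.png

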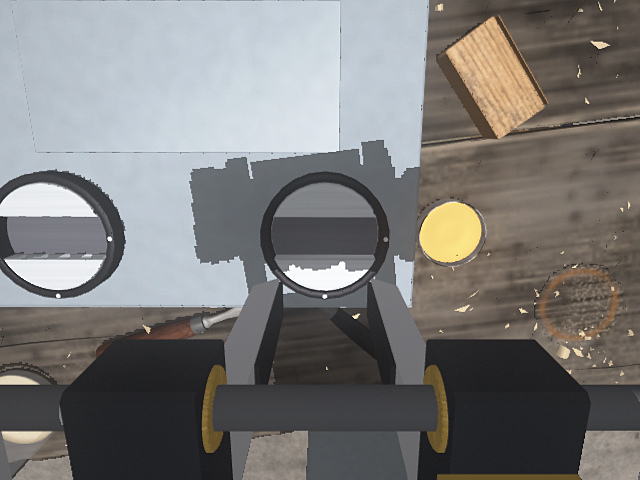

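```bash
python3 -c "
from cell import manip
print(manip.sign_off())"
```

```text
the job is handed in; nothing more can be done
None
```

The cover is pressed down and flush, both fasteners are turned to their stops, and the job was handed in at about 26.4 s.

I pressed the cover with closed fingertips until the tip stood at 91 mm, the flush height, at 24 N. Then I set both fingertips in each slot and turned it clockwise, the left fastener first and then the right. On each I stopped when the moment about the fastener's axis rose to 0.8 to 1.0 Nm, well above its 0.1 to 0.25 Nm turning torque.

- **Fasteners:** the last wrist picture put the slots at -1.709 rad (left) and -1.697 rad (right), against -1.694 rad expected for locked.
- **Cover:** the disc tops measured 106.6 mm (left) and 106.8 mm (right), against 107 mm for flush. The side and scene cameras read 1 to 3 mm higher throughout, slightly beyond their 2 mm calibration.
- **Other checks:** the scene camera missed the left fastener in the final look, so that one rests on the wrist and side views. The left slot had started about 0.17 rad off straight, so I aligned the fingers to it as found.
- **Bystanders:** I felt no contact with the things on the bench, but I did not measure their positions again at the end. At hand-in the gripper was clear, about 105 mm above the fasteners.

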